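# Pick up the goldfish's biscuit with the tongs

## Robot

A 7-joint arm with a two-finger parallel gripper is mounted at the origin on the work surface. World frame = base frame: x ahead of the robot, y to its left, z up, the work surface at z = 0. Lengths are in m, angles in rad, forces in N, time in s.
With the tool pointing down it reaches from about 0.35 to 0.9 m from the base axis. Payload 8.1 kg.
Tool frame: the origin (TCP) lies midway between the tips of the shut fingers; the grasp point (between the pads) lies 19 mm behind it; z points along the fingers, y is the line along which they close (so a half turn about z gives the same grasp; the last joint's range is limited). The gripper opens to 92 mm and grips with 3 to 60 N. Pads are 19 mm wide; open, the fingers measure 130 mm over their backs; the gripper's body (75 mm by 190 mm) begins 47 mm behind the grasp point.
Start: joints at [1.128, 0.434, 0.025, 1.573, -0.012, 1.134, -0.075], TCP at [0.208, -0.589, 0.227] pointing down, gripper open.
Joint ranges: [-2.62, 2.62], [-0.44, 2.09], [-1.27, 1.32], [0.08, 2.57], [-1.32, 4.46], [0.12, 2], [-2.74, 2.74]. Speed limits (rad/s): [2.22, 2.22, 3.01, 3.01, 3.14, 3.14, 3.14].

## Interface

Orientations are given as a rotation vector (axis times angle).
In Python, from cell import arm gives the robot as it stands.
- The arm moves only by the tool arm_command, never from a script. Its arguments are lists of equal length, an entry for each row: "dp": the shift along the tool's x, y, z in units of 25 mm (1.0 is 25 mm), a list of three; "angular": the turn, a rotation vector about the tool's x, y, z in units of 0.15 rad (1.0 is 0.15 rad), a list of three; "claw": the opening, from 0 (shut) to 1 (fully open). In form: {"dp": [[x, y, z], ...], "angular": [[rx, ry, rz], ...], "claw": [claw, ...]}. A call has 1 to 10 rows; each row shifts and turns the commanded pose from where the row before left it, along the tool's axes as they then stand; what a row does not reach is not made up. A row lasts 1/10 s, in which the tool goes at most 50 mm and 8.59 degrees, less where a joint would pass 70% of its speed; a pose out of reach is approached as far as the arm can. A call with a number of a shift or a turn outside -1 to 1 is refused whole. A call with a gripper value outside its range is refused whole. The fingers move at their own pace and stop on an object; "force" is the grip in N (left out, the last holds). Time passes only in rows, so rows that do not move let the fingers close. It gives the time, the measured TCP pose, the force, the opening and the grip force at its end, in the units of the state.
- arm.observe(): the state, without advancing time (a new reading comes with each control period).
- arm.get_image(name): name is "scene" or "side" or "wrist"; returns a dict with "frame" (480x640x3 uint8, red, green, blue), "z_map" (480x640 float32, m along the optical axis (not along the pixel's ray), 0 where there is no reading), "K" (3x3 intrinsics, pixels), "k1" (the pictures are not rectified: a ray, as slopes to the right and down, at radius r is drawn at 1 + k1 r^2 times it, then the intrinsics apply), "R" (3x3) and "t" (3): a world point X has camera coordinates R X + t. Camera axes: x right, y down, z forward; pixel columns grow to the right and rows downward; lengths in m; the calibration is good to about 2 mm. A picture is of the moment at which its call begins.
- arm.sign_off(): hands the job in; it is judged then, once.
The state is a dict: "clock": time; "joints": joint angles; "dq": joint speeds; "joint_efforts": joint torques, N m; "position": TCP position; "ee_rot": TCP orientation; "force": force on the tool from outside, world axes, zero at the start; "ft_torque": the same for the moment, N m; "width": opening from 0.0 (shut) to 1.0 (fully open); "gripper_force": force on a finger pad.
Only numpy, scipy, OpenCV 4.12 (cv2) and the standard library are available. Lean on these libraries where they do the work, as an engineer would, in place of code of your own. Each camera call takes 0.05 s, during which the arm holds its last target. There are 200 camera calls.

## Task

The goldfish, the rowboat and the bucket each have a birch disc lying on a coaster in front of them (on the robot's side). Grip the wooden tongs with the gripper, close their jaws on the disc that belongs to the goldfish, and lift it about ten centimetres above the table. Finish while still holding it there pinched in the tongs: do not touch any disc with the gripper itself, leave the other two discs where they are, and do not push the goldfish, rowboat or bucket about.

Things in the scene. Friction and masses are not known exactly. Their poses are not given: they have to be found in the camera images.
- tongs: loose sprung wooden tongs, 65 g, lying on their long edges: a V of two upright slats 28 mm high, 7 mm thick, with a hinge block at the rear. Origin on the midline under the grip place (on the table as they lie); x forward to the jaws, z up. Pivots 80 mm behind the origin, rear end 95 mm behind, jaw centre 85 mm ahead, tips 104 mm ahead. Both slats swing equally, in the horizontal plane.
- tongs_grip (a point): grip place: midway between the slats, 14 mm above the underside, near the balance point; axes as the tongs. Open, 63 mm over the outer faces. Squeezing both slats (from above, a finger either side) closes them against a spring, 3 N at first, 5 N shut. At 58 mm the spring's push holds the tongs in the gripper; on the disc it is 49 to 50 mm and more squeeze pinches the disc; 41 mm at the stop.
- tongs_jaws (a point): midway between the jaws, 14 mm above the tongs' underside, 85 mm ahead of the grip place; axes as the tongs. Each jaw is a shallow V notch 38 mm long that centres a disc here. Clear gap between the jaws 62 mm when open (84 mm over the outside), about 51 mm when squeezed to 58 mm at the grip place; it shrinks 2.1 mm per mm there. About half the squeeze beyond the spring reaches the disc.
- tongs_left (a joint): closing angle of the left slat (the right moves equally): 0 = fully open, about 0.09 = closed on a 40 mm disc, 0.14 rad = fully shut. Released, the tongs spring open.
- disc_a: loose flat birch disc, 40 mm diameter, 18 mm thick, about 16 g, lying flat near the middle of coaster a at the start. Origin at the centre of its underside, z up through its thickness.
- disc_b: loose flat birch disc, 40 mm diameter, 18 mm thick, about 16 g, lying flat near the middle of coaster b at the start. Origin at the centre of its underside, z up through its thickness.
- disc_c: loose flat birch disc, 40 mm diameter, 18 mm thick, about 16 g, lying flat near the middle of coaster c at the start. Origin at the centre of its underside, z up through its thickness.
- coaster_a: stiff grey felt-faced coaster fixed to the table, 70 mm diameter, 4 mm thick, leftmost (largest y) of three; birch disc a lies on it at the start. Origin at the centre of its underside. It never moves. The goldfish, rowboat or bucket stands about 105 mm beyond its centre (about +x); coasters are about 190 mm apart.
- coaster_b: stiff grey felt-faced coaster fixed to the table, 70 mm diameter, 4 mm thick, middle of three; birch disc b lies on it at the start. Origin at the centre of its underside. It never moves. The goldfish, rowboat or bucket stands about 105 mm beyond its centre (about +x); coasters are about 190 mm apart.
- coaster_c: stiff grey felt-faced coaster fixed to the table, 70 mm diameter, 4 mm thick, rightmost (smallest y) of three; birch disc c lies on it at the start. Origin at the centre of its underside. It never moves. The goldfish, rowboat or bucket stands about 105 mm beyond its centre (about +x); coasters are about 190 mm apart.
- goldfish: loose flat wooden goldfish, 105 mm from nose to forked tail, 55 mm wide, 22 mm thick, 100 g, small round steel eye on top. Origin under its body, 48 mm behind the nose; x points from nose to tail, the nose to about -x (towards the robot and its disc). It may be at any of the three places; its disc is the one on the nearest coaster.
- rowboat: loose blue wooden rowboat, about 105 mm long, 52 mm wide, 30 mm high, 140 g; bow towards the robot. Origin under its middle. Bystander at one of the three places.
- bucket: loose small tin bucket, open, 76 mm across the rim, 62 mm high, 150 g. Origin at the centre of its underside. Bystander at one of the three places.
Mind the look-alikes: they are no part of the job. What is shaped like the tongs but green, purple or turquoise is not meant.

How it is judged:
On the way, in this order (a step that is already met when the one before it is completed fails the run):
1. the gripper holds the tongs (contact force between the fingers and tongs above 1 N and value of joint tongs_left above 0.008 rad), for 0.2 s.
2. the tongs pinch the goldfish's disc (((horizontal distance between goldfish and coaster_a below 0.14 m and contact force between tongs and disc_a above 1 N and contact force between the fingers and tongs above 1 N) or (horizontal distance between goldfish and coaster_b below 0.14 m and contact force between tongs and disc_b above 1 N and contact force between the fingers and tongs above 1 N) or (horizontal distance between goldfish and coaster_c below 0.14 m and contact force between tongs and disc_c above 1 N and contact force between the fingers and tongs above 1 N))), for 0.2 s.
At the end, for the whole second after the job is handed in: the goldfish's disc is pinched in the tongs' jaws (over 1 N, within 35 mm of the jaw point), still, its underside over 80 mm up; fingers squeeze the tongs (over 2 N) and do not touch the disc; other discs within 30 mm, goldfish, rowboat and bucket within 20 mm of their starts (contact force between the fingers and tongs above 2 N and height (world z) of tongs_grip above 0.06 m and ((horizontal distance between goldfish and coaster_a below 0.14 m and contact force between tongs and disc_a above 1 N and height (world z) of disc_a above 0.08 m and linear speed of disc_a below 0.05 m/s and distance between disc_a and tongs_jaws below 0.035 m and contact force between the fingers and disc_a below 0.1 N and distance of each of disc_b, disc_c from where it was at the start of the episode below 0.03 m) or (horizontal distance between goldfish and coaster_b below 0.14 m and contact force between tongs and disc_b above 1 N and height (world z) of disc_b above 0.08 m and linear speed of disc_b below 0.05 m/s and distance between disc_b and tongs_jaws below 0.035 m and contact force between the fingers and disc_b below 0.1 N and distance of each of disc_a, disc_c from where it was at the start of the episode below 0.03 m) or (horizontal distance between goldfish and coaster_c below 0.14 m and contact force between tongs and disc_c above 1 N and height (world z) of disc_c above 0.08 m and linear speed of disc_c below 0.05 m/s and distance between disc_c and tongs_jaws below 0.035 m and contact force between the fingers and disc_c below 0.1 N and distance of each of disc_a, disc_b from where it was at the start of the episode below 0.03 m)) and distance of each of goldfish, rowboat, bucket from where it was at the start of the episode below 0.02 m); the arm keeps its last pose, push and grip.
It fails at once if the gripper itself touches a disc (contact force between any of the fingers, the arm and disc_a above 0.5 N or contact force between any of the fingers, the arm and disc_b above 0.5 N or contact force between any of the fingers, the arm and disc_c above 0.5 N).
It fails at once if a disc that is not the goldfish's is lifted or moved by more than 30 mm ((not (horizontal distance between goldfish and coaster_a below 0.14 m) and distance of disc_a from where it was at the start of the episode above 0.03 m) or (not (horizontal distance between goldfish and coaster_b below 0.14 m) and distance of disc_b from where it was at the start of the episode above 0.03 m) or (not (horizontal distance between goldfish and coaster_c below 0.14 m) and distance of disc_c from where it was at the start of the episode above 0.03 m)).
It fails at once if the goldfish, rowboat or bucket is pushed by more than 20 mm (distance of any of goldfish, rowboat, bucket from where it was at the start of the episode above 0.02 m).
It also fails if it takes over 38 s, if anything falls off the work surface, if the arm or the gripper's body presses on something with over 40 N, if the wrist force passes 120 N, or if a joint passes its speed limit or range.

## Working session

There is one attempt and no reset: what is moved stays moved. The work goes in short steps, Python scripts to look and compute and a tool call to move; the robot and the scene stay as the last step left them, time stands still between calls to the robot, and variables do not carry over. Pictures are saved under pics/ and viewed, at most 10 in all, crops included, and the job is handed in when it is done.

Besides the shell and the picture viewer there is one more tool, called after "Emit:" as a command line: name --argument value ..., lists and objects as JSON in quotes. arm_command: Moves the arm, as the interface text tells. Its arguments: {"type":"object","properties":{"dp":{"type":"array","items":{"type":"array","items":{"type":"number"}}},"angular":{"type":"array","items":{"type":"array","items":{"type":"number"}}},"claw":{"type":"array","items":{"type":"number"}},"force":{"type":"number"}},"required":["dp","angular","claw"]}

```bash
mkdir -p pics; cat > h.py <<'E'
import numpy as np, cv2
from cell import arm
def grab(n):
    im=arm.get_image(n); return im
def world(im,pts,z=None):
    """pixels -> world; by depth, or on plane z"""
    K,R,t,k1=im["K"],im["R"],im["t"],im["k1"]; out=[]
    p=cv2.undistortPoints(np.array(pts,float).reshape(-1,1,2),K,np.array([k1,0,0,0,0.])).reshape(-1,2)
    for (u,v),(x,y) in zip(pts,p):
        c=-R.T@t; d=R.T@np.array([x,y,1.])
        s=im["z_map"][int(round(v)),int(round(u))] if z is None else (z-c[2])/d[2]
        out.append(c+s*d)
    return np.array(out)
def save(im,n): cv2.imwrite(f"pics/{n}.png",cv2.cvtColor(im["frame"],cv2.COLOR_RGB2BGR))
E
python3 - <<'E'
from h import *
import pickle
d={}
for n in("scene","side","wrist"): d[n]=grab(n); print(n,-d[n]["R"].T@d[n]["t"])
pickle.dump(d,open("d.pkl","wb"))
save(d["scene"],"scene1"); save(d["side"],"side1")
print(arm.observe())
E
```

```text
scene [ 0.98802662 -0.31164152  0.99296938]
side [0.27805187 0.81374268 0.9513818 ]
wrist [ 0.27756419 -0.56552139  0.38494596]
{'clock': 0.15, 'joints': array([ 1.1284347 ,  0.43507225,  0.02498855,  1.57384533, -0.01157588,
        1.13399344, -0.07511273]), 'dq': array([ 0.00050824, -0.0017295 ,  0.00088328, -0.00196946, -0.00081608,
       -0.00217474, -0.00220829]), 'joint_efforts': array([ 2.10516650e-03, -6.68268800e+01,  9.86210592e-01, -3.14699900e+01,
       -6.04126649e-02,  3.93300899e-02,  7.21340666e-05]), 'position': array([ 0.20810926, -0.58894804,  0.22613617]), 'ee_rot': array([-3.09528118e+00, -5.30812856e-01,  5.19761983e-04]), 'force': array([ 0.04034269, -0.77375797,  0.78759691]), 'ft_torque': array([ 2.91702535e-02,  1.99204686e-02, -9.35226583e-05]), 'gripper_force': 0.0, 'width': 0.9973754916942891}
```

View pics/scene1.png

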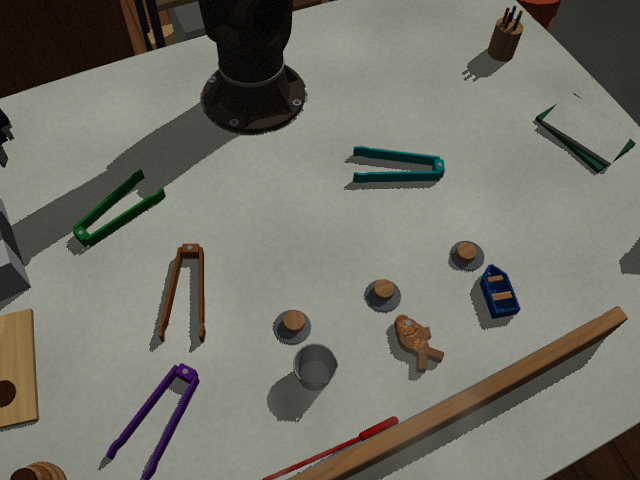

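View pics/side1.png

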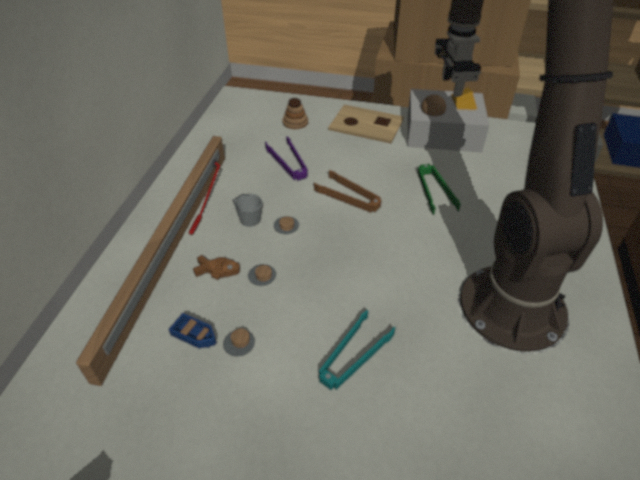

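The scene view shows four pairs of tongs: green (115,210), turquoise (400,165), purple (160,420) and brown wood, with its hinge at (190,250) and tips at (163,338) and (202,338). Only the brown pair fits. The goldfish at (412,335) is in the middle, so its disc is b at (384,290). The rowboat is on the robot's left and the bucket on its right.

```bash
cat > m.py <<'E'
from h import *
import pickle
im=pickle.load(open("d.pkl","rb"))["scene"]
def region(x0,y0,x1,y1,zlo,zhi):
    g=[(u,v) for v in range(y0,y1) for u in range(x0,x1) if im["z_map"][v,u]>0]
    w=world(im,g); k=(w[:,2]>zlo)&(w[:,2]<zhi); return np.array(g)[k],w[k]
g,w=region(150,235,215,350,.022,.036)
c=np.array([im["frame"][v,u] for u,v in g]).astype(int); 
k=c[:,0]>c[:,2]+25; w=w[k]; print("tongs",len(w),w[:,2].mean())
# hinge = small x end; midline by PCA of slat split
xy=w[:,:2]
m=xy.mean(0); U=np.linalg.svd(xy-m)[2][0] if len(xy)<5000 else 0
U=U*np.sign(U[0]); N=np.array([-U[1],U[0]])
s=(xy-m)@U; q=(xy-m)@N
for it in range(3):
    b=[]
    for lo in np.arange(s.min(),s.max()-.01,.015):
        kk=(s>=lo)&(s<lo+.015)
        b.append((lo+.0075,(q[kk].min()+q[kk].max())/2,q[kk].max()-q[kk].min()))
    b=np.array(b); f=np.polyfit(b[:,0],b[:,1],1)
    U=U+f[0]*N; U/=np.linalg.norm(U); N=np.array([-U[1],U[0]]); m=m+f[1]*N
    s=(xy-m)@U; q=(xy-m)@N
print(b.round(4)); print("len",s.max()-s.min(),"rear",m+s.min()*U,"tip",m+s.max()*U,"yaw",np.arctan2(U[1],U[0]))
print("grip from rear",m+(s.min()+.095)*U,"from tip",m+(s.max()-.104)*U)
for n,r in dict(a=(448,238,486,270),b=(366,275,402,311),c=(275,305,312,342)).items():
    g,w=region(*r,.017,.028); print(n,len(w),(w.min(0)+w.max(0))/2,np.ptp(w,0),w.mean(0))
for n,r in dict(fish=(390,310,450,375),boat=(475,258,525,322),bucket=(290,335,340,392)).items():
    g,w=region(*r,.012,.08); print(n,w.min(0),w.max(0))
f=cv2.cvtColor(im["frame"],cv2.COLOR_RGB2BGR)
A=cv2.resize(f[230:350,140:220],(400,600)); B=cv2.resize(f[255:375,360:440],(400,600))
cv2.imwrite("pics/crop.png",np.hstack([A,B]))
E
python3 m.py
```

```text
tongs 841 0.027606821407812093
[[-0.0842  0.0002  0.0479]
 [-0.0692 -0.0003  0.0504]
 [-0.0542  0.0004  0.053 ]
 [-0.0392 -0.      0.0562]
 [-0.0242  0.0002  0.0591]
 [-0.0092  0.      0.0615]
 [ 0.0058 -0.0005  0.0645]
 [ 0.0208  0.0002  0.0662]
 [ 0.0358 -0.0002  0.0694]
 [ 0.0508 -0.0006  0.0723]
 [ 0.0658 -0.0005  0.0754]
 [ 0.0808  0.0002  0.0832]
 [ 0.0958  0.0008  0.083 ]]
len 0.19888889256187842 rear [ 0.36008519 -0.27189848] tip [ 0.54207112 -0.35213509] yaw -0.4152561063579218
grip from rear [ 0.44701143 -0.31022379] from tip [ 0.44690977 -0.31017897]
a 289 [0.60904762 0.22580624 0.02169128] [0.07016187 0.04184491 0.00921226] [0.59478301 0.22444444 0.02165681]
b 306 [0.60084634 0.0334281  0.02203141] [0.03887405 0.03741399 0.00983065] [0.60135245 0.03303932 0.0215959 ]
c 347 [ 0.59192719 -0.14902391  0.02190508] [0.03862992 0.03955478 0.00976015] [ 0.59260853 -0.14942878  0.02176321]
fish [0.65988861 0.01024173 0.01200037] [0.77351158 0.07381167 0.02923547]
boat [0.64306849 0.1979479  0.01203813] [0.74895176 0.26564345 0.03516491]
bucket [ 0.65711068 -0.19326942  0.01203738] [ 0.73733996 -0.11693198  0.07125256]
```

View pics/crop.png

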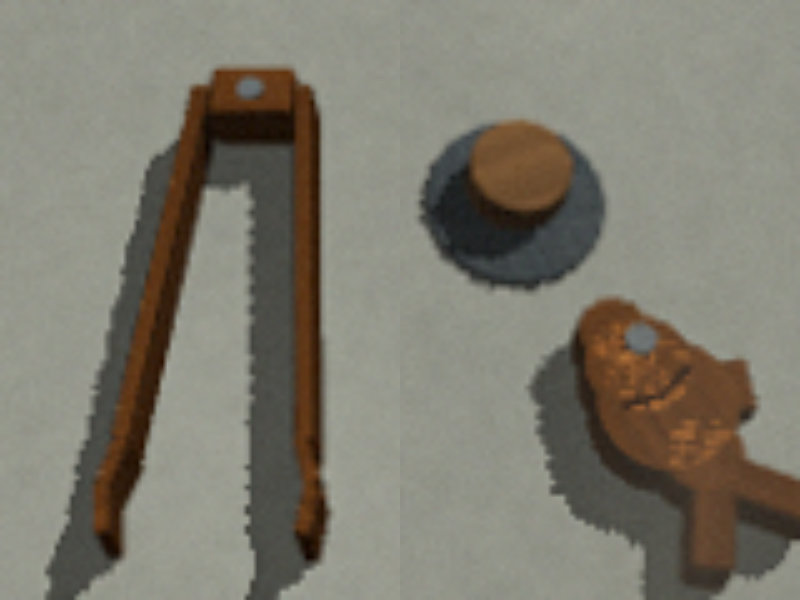

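The crop confirms the brown tongs: measured length 0.199 m, about 62 mm over the grip place, 28 mm high. It also confirms the goldfish (eye, forked tail), with disc b beside its nose at (0.601, 0.033). Next I turn the tool to yaw −0.415.

Emit:
arm_command --dp '[[0,0,0],[0,0,0],[0,0,0],[0,0,0],[0,0,0],[0,0,0]]' --angular '[[0,0,1],[0,0,1],[0,0,1],[0,0,1],[0,0,1],[0,0,0.03]]' --claw '[1,1,1,1,1,1]'

```text
clock: 0.75
position: [0.2084, -0.589, 0.2264]
ee_rot: [-3.073, 0.65, 0.001]
force: [0.6, -0.7, -0.5]
width: 1.003
gripper_force: 0.0
```

```bash
cat > go.py <<'E'
import sys; from cell import arm; import numpy as np
from scipy.spatial.transform import Rotation as R
x,y,z,yaw=map(float,sys.argv[1:5]); o=arm.observe()
T=R.from_rotvec(o["ee_rot"]); W=R.from_euler("z",yaw)*R.from_euler("x",np.pi)
print("pos",o["position"].round(4),"yaw",np.arctan2(*T.as_matrix()[1::-1,0]).round(4),"t",o["clock"],"w",round(o["width"]*92,1),"gf",o["gripper_force"],"F",o["force"].round(1))
print("dp",(T.inv().apply(np.array([x,y,z])-o["position"])/.025).round(2),"turn",((T.inv()*W).as_rotvec()/.15).round(2))
E
python3 go.py 0.447 -0.310 0.150 -0.415
```

```text
pos [ 0.2084 -0.589   0.2264] yaw -0.4171 t 0.75 w 92.2 gf 0.0 F [ 0.6 -0.7 -0.5]
dp [  4.21 -14.07   3.06] turn [-0.    0.   -0.01]
```

Emit:
arm_command --dp '[[0.3,-1,0.1],[0.3,-1,0.1],[0.3,-1,0.1],[0.3,-1,0.1],[0.3,-1,0.1],[0.3,-1,0.1],[0.3,-1,0.1],[0.3,-1,0.1],[0.3,-1,0.1],[0.3,-1,0.1]]' --angular '[[0,0,0],[0,0,0],[0,0,0],[0,0,0],[0,0,0],[0,0,0],[0,0,0],[0,0,0],[0,0,0],[0,0,0]]' --claw '[1,1,1,1,1,1,1,1,1,1]'

```text
clock: 1.75
position: [0.3782, -0.3898, 0.2016]
ee_rot: [3.076, -0.639, -0.0]
force: [0.3, 0.2, 0.3]
width: 1.001
gripper_force: 0.0
```

Emit:
arm_command --dp '[[0.3,-1,0.5],[0.3,-1,0.5],[0.3,-1,0.5],[0.31,-1,0.5],[0,-0.07,0.06],[0,0,0],[0,0,0]]' --angular '[[0,0,0],[0,0,0],[0,0,0],[0,0,0],[0,0,0],[0,0,0],[0,0,0]]' --claw '[1,1,1,1,1,1,1]'

```text
clock: 2.45
position: [0.4458, -0.3109, 0.1506]
ee_rot: [3.074, -0.646, 0.0]
force: [-0.6, -0.6, -0.1]
width: 1.001
gripper_force: 0.0
```

```bash
python3 go.py 0.447 -0.310 0.005 -0.415; python3 - <<'E'
from h import *
im=grab("wrist"); save(im,"wrist1")
v,u=np.mgrid[0:480:2,0:640:2]; g=np.c_[u.ravel(),v.ravel()]; g=g[im["z_map"][g[:,1],g[:,0]]>0]
w=world(im,g); c=im["frame"][g[:,1],g[:,0]].astype(int)
k=(w[:,2]>.02)&(w[:,2]<.036)&(c[:,0]>c[:,2]+25)&(np.hypot(w[:,0]-.447,w[:,1]+.31)<.12); xy=w[k][:,:2]
U=np.array([np.cos(-.415),np.sin(-.415)]);N=np.array([-U[1],U[0]]);G=np.array([.447,-.31])
s=(xy-G)@U;q=(xy-G)@N;print(len(s),s.min(),s.max())
for lo in np.arange(-.1,.1,.02):
    b=q[(s>=lo)&(s<lo+.02)]
    if len(b): print(round(lo+.01,3),len(b),b.min().round(4),b.max().round(4))
E
```

```text
pos [ 0.4458 -0.3109  0.1506] yaw -0.4141 t 2.45 w 92.1 gf 0.0 F [-0.6 -0.6 -0.1]
dp [ 0.03 -0.05  5.82] turn [ 0.   -0.    0.01]
934 -0.07545078423005107 0.10204380381233731
-0.07 60 -0.0272 0.0252
-0.05 93 -0.0284 0.0266
-0.03 91 -0.0299 0.028
-0.01 103 -0.0326 0.0305
0.01 105 -0.034 0.0319
0.03 112 -0.0364 0.0343
0.05 125 -0.0376 0.0355
0.07 119 -0.0413 0.0394
0.09 109 -0.0411 0.0393
```

View pics/wrist1.png

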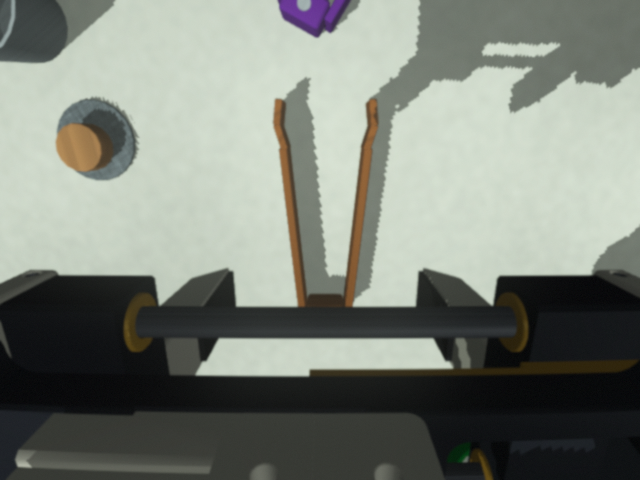

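The wrist view shows the open tongs centred between the fingers, with jaws at (280,110) and (372,110), 1 mm off the tool axis. I go down and squeeze to 58 mm.

Emit:
arm_command --dp '[[0,0,1],[0,0,1],[0,0,1],[0,0,1],[0,0,1],[0,0,0.5],[0,0,0.3],[0,0,0],[0,0,0]]' --angular '[[0,0,0],[0,0,0],[0,0,0],[0,0,0],[0,0,0],[0,0,0],[0,0,0],[0,0,0],[0,0,0]]' --claw '[1,1,1,1,1,1,1,1,1]' --force 20

```text
clock: 3.4
position: [0.4468, -0.3103, 0.0061]
ee_rot: [3.074, -0.647, 0.002]
force: [0.3, 0.4, 0.1]
width: 1.002
gripper_force: 0.0
```

Emit:
arm_command --dp '[[0,0,0],[0,0,0],[0,0,0],[0,0,0],[0,0,0],[0,0,0],[0,0,0],[0,0,0],[0,0,0],[0,0,0]]' --angular '[[0,0,0],[0,0,0],[0,0,0],[0,0,0],[0,0,0],[0,0,0],[0,0,0],[0,0,0],[0,0,0],[0,0,0]]' --claw '[0.9,0.8,0.72,0.68,0.65,0.63,0.63,0.63,0.63,0.63]' --force 20

```text
clock: 4.4
position: [0.4468, -0.3101, 0.0055]
ee_rot: [3.074, -0.647, 0.001]
force: [0.3, -1.0, 5.9]
width: 0.632
gripper_force: 5.3
```

```bash
python3 go.py 0.447 -0.310 0.11 0
```

```text
pos [ 0.4468 -0.3101  0.0055] yaw -0.4149 t 4.4 w 58.2 gf 5.304048657417297 F [ 0.3 -1.   5.9]
dp [ 0.01 -0.01 -4.18] turn [ 0.   -0.01 -2.77]
```

Emit:
arm_command --dp '[[0,0,-0.2],[0,0,-0.4],[0,0,-0.6],[0,0,-0.7],[0,0,-0.7],[0,0,-0.7],[0,0,-0.6],[0,0,-0.3],[0,0,0],[0,0,0]]' --angular '[[0,0,0],[0,0,0],[0,0,0],[0,0,0],[0,0,0],[0,0,0],[0,0,0],[0,0,0],[0,0,0],[0,0,0]]' --claw '[0.63,0.63,0.63,0.63,0.63,0.63,0.63,0.63,0.63,0.63]'

```text
clock: 5.4
position: [0.446, -0.3095, 0.1099]
ee_rot: [-3.074, 0.647, 0.001]
force: [-0.3, -0.9, -1.0]
width: 0.635
gripper_force: 3.4
```

Emit:
arm_command --dp '[[0,0,0],[0,0,0],[0,0,0],[0,0,0],[0,0,0],[0,0,0],[0,0,0],[0,0,0]]' --angular '[[0,0,-0.3],[0,0,-0.5],[0,0,-0.5],[0,0,-0.5],[0,0,-0.5],[0,0,-0.47],[0,0,0],[0,0,0]]' --claw '[0.63,0.63,0.63,0.63,0.63,0.63,0.63,0.63]'

```text
clock: 6.2
position: [0.4459, -0.3096, 0.1096]
ee_rot: [-3.141, 0.002, 0.002]
force: [-0.4, 0.6, -0.9]
width: 0.635
gripper_force: 3.4
```

```bash
python3 go.py 0.510 0.033 0.11 0
```

```text
pos [ 0.4459 -0.3096  0.1096] yaw -0.0015 t 6.2 w 58.4 gf 3.3717718720436096 F [-0.4  0.6 -0.9]
dp [ 2.540e+00 -1.371e+01 -1.000e-02] turn [-0.    0.01 -0.01]
```

Emit:
arm_command --dp '[[0.1,-0.3,0],[0.2,-0.6,0],[0.2,-0.8,0],[0.2,-0.8,0],[0.2,-0.8,0],[0.2,-0.8,0],[0.2,-0.8,0],[0.2,-0.8,0],[0.2,-0.8,0],[0.2,-0.8,0]]' --angular '[[0,0,0],[0,0,0],[0,0,0],[0,0,0],[0,0,0],[0,0,0],[0,0,0],[0,0,0],[0,0,0],[0,0,0]]' --claw '[0.63,0.63,0.63,0.63,0.63,0.63,0.63,0.63,0.63,0.63]'

```text
clock: 7.2
position: [0.4938, -0.1256, 0.1102]
ee_rot: [-3.141, -0.0, 0.0]
force: [1.2, -0.1, -1.1]
width: 0.632
gripper_force: 3.4
```

Emit:
arm_command --dp '[[0.2,-0.8,0],[0.2,-0.8,0],[0.2,-0.8,0],[0.2,-0.8,0],[0.1,-0.8,0],[0,-0.8,0],[0,-0.8,0],[0,-0.6,0],[0,-0.2,0],[0,0,0]]' --angular '[[0,0,0],[0,0,0],[0,0,0],[0,0,0],[0,0,0],[0,0,0],[0,0,0],[0,0,0],[0,0,0],[0,0,0]]' --claw '[0.63,0.63,0.63,0.63,0.63,0.63,0.63,0.63,0.63,0.63]'

```text
clock: 8.2
position: [0.516, 0.0337, 0.1102]
ee_rot: [-3.141, -0.003, 0.0]
force: [-0.4, -0.8, -0.3]
width: 0.633
gripper_force: 3.4
```

```bash
cat > look.py <<'E'
from h import *; import sys
im=grab("wrist"); save(im,sys.argv[1])
v,u=np.mgrid[0:480,0:640]; g=np.c_[u.ravel(),v.ravel()]; g=g[im["z_map"][g[:,1],g[:,0]]>0]
w=world(im,g); c=im["frame"][g[:,1],g[:,0]].astype(int); p=arm.observe()["position"]
k=(c[:,0]>c[:,2]+25)
d=w[k&(w[:,2]>.018)&(w[:,2]<.027)&(np.hypot(w[:,0]-.601,w[:,1]-.033)<.035)]
if len(d): print("disc",len(d),d.mean(0),np.ptp(d,0),(d.min(0)+d.max(0))/2)
zt=p[2]+.022; t=w[k&(abs(w[:,2]-zt)<.012)&(abs(w[:,1]-p[1])<.06)&(w[:,0]-p[0]<.15)&(w[:,0]>p[0]+.03)]
print("pos",p,"tongs tip x",t[:,0].max(),"z",np.percentile(t[:,2],[5,50,95]))
for lo in np.arange(.03,.11,.01):
    b=t[(t[:,0]-p[0]>=lo)&(t[:,0]-p[0]<lo+.01)]
    if len(b): print(round(lo+.005,3),len(b),b[:,1].min().round(4),b[:,1].max().round(4),((b[:,1].min()+b[:,1].max())/2).round(4),np.percentile(b[:,2],90).round(4))
E
python3 look.py wrist2;  python3 go.py 0.516 0.033 0.013 0
```

```text
disc 2684 [0.59995378 0.03338799 0.02288657] [0.03918044 0.0395373  0.0057506 ] [0.59985573 0.03343322 0.02277174]
pos [0.51598528 0.03266934 0.1101448 ] tongs tip x 0.619980473979365 z [0.12348043 0.13336508 0.13464785]
0.035 843 0.0033 0.0631 0.0332 0.1343
0.045 888 0.0025 0.0638 0.0332 0.1344
0.055 985 0.0022 0.065 0.0336 0.1344
0.065 1127 0.002 0.065 0.0335 0.1344
0.075 1132 -0.0005 0.0672 0.0333 0.1344
0.085 1200 -0.0016 0.0681 0.0333 0.1344
0.095 1345 -0.0006 0.0672 0.0333 0.1344
0.105 417 0.0008 0.0661 0.0334 0.1345
pos [0.516  0.0327 0.1101] yaw 0.0008 t 8.25 w 57.9 gf 3.3717582374811172 F [-0.2 -0.5 -1.1]
dp [ 0.   -0.01  3.89] turn [0.   0.   0.01]
```

View pics/wrist2.png

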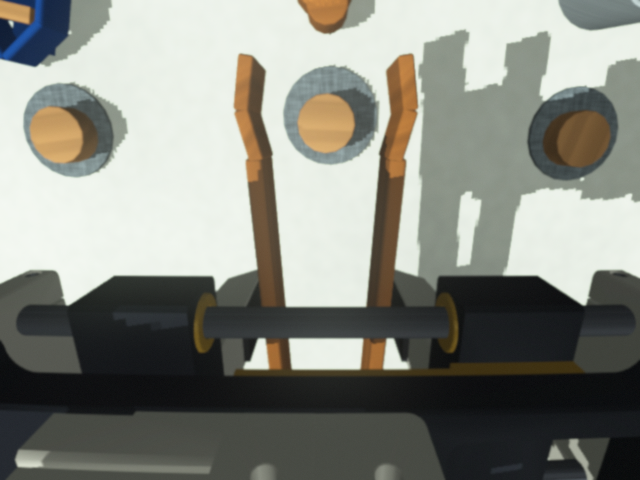

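The wrist view shows the tongs level in the fingers, with the jaws at (245,85) and (403,85) straddling disc b at (327,123). Jaw centre is (0.601, 0.0333) and the disc is at (0.600, 0.0334), so I go straight down.

Emit:
arm_command --dp '[[0,0,0.4],[0,0,0.6],[0,0,0.6],[0,0,0.6],[0,0,0.5],[0,0,0.5],[0,0,0.4],[0,0,0.3],[0,0,0],[0,0,0]]' --angular '[[0,0,0],[0,0,0],[0,0,0],[0,0,0],[0,0,0],[0,0,0],[0,0,0],[0,0,0],[0,0,0],[0,0,0]]' --claw '[0.63,0.63,0.63,0.63,0.63,0.63,0.63,0.63,0.63,0.63]'

```text
clock: 9.25
position: [0.5163, 0.0328, 0.0128]
ee_rot: [3.142, 0.001, 0.0]
force: [0.1, -0.3, -0.7]
width: 0.63
gripper_force: 3.4
```

```bash
python3 look.py wrist3;  python3 go.py 0.516 0.033 0.012 0
```

```text
disc 8196 [0.60003201 0.0332289  0.0228861 ] [0.04410131 0.05893212 0.00898977] [0.59770526 0.03231478 0.0224957 ]
pos [0.51647037 0.03285403 0.01307137] tongs tip x 0.6203637294506222 z [0.02320274 0.03540164 0.03715924]
0.035 954 0.0018 0.0623 0.032 0.0369
0.045 1032 0.0013 0.0629 0.0321 0.0369
0.055 1096 0.0007 0.0639 0.0323 0.037
0.065 1417 0.0006 0.0643 0.0325 0.0369
0.075 2013 -0.0015 0.066 0.0322 0.0367
0.085 2090 -0.0026 0.0671 0.0322 0.0368
0.095 2173 -0.0014 0.0661 0.0323 0.0369
0.105 471 -0.0002 0.0649 0.0324 0.0371
pos [0.5165 0.0329 0.0131] yaw 0.0008 t 9.3 w 58.0 gf 3.3716825768351555 F [0.8 0.  0.1]
dp [-0.02 -0.01  0.04] turn [-0.   -0.    0.01]
```

View pics/wrist3.png

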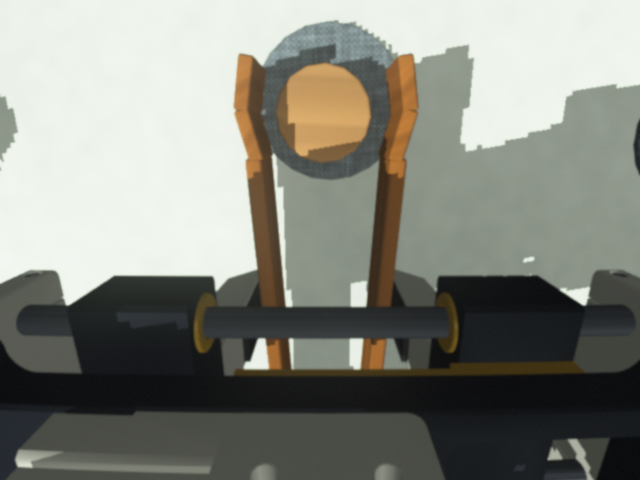

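The disc at (325,112) sits between the jaws with clearance on both sides. Now I squeeze.

Emit:
arm_command --dp '[[0,0,0],[0,0,0],[0,0,0],[0,0,0],[0,0,0],[0,0,0],[0,0,0],[0,0,0],[0,0,0],[0,0,0]]' --angular '[[0,0,0],[0,0,0],[0,0,0],[0,0,0],[0,0,0],[0,0,0],[0,0,0],[0,0,0],[0,0,0],[0,0,0]]' --claw '[0.6,0.57,0.55,0.53,0.51,0.48,0.45,0.45,0.45,0.45]' --force 25

```text
clock: 10.3
position: [0.5162, 0.0328, 0.0128]
ee_rot: [3.142, 0.001, 0.0]
force: [0.5, 1.1, 1.8]
width: 0.531
gripper_force: 25.0
```

The width is 48.9 mm, which means the jaws are closed on the disc. I lift 100 mm.

Emit:
arm_command --dp '[[0,0,-0.1],[0,0,-0.3],[0,0,-0.5],[0,0,-0.6],[0,0,-0.6],[0,0,-0.6],[0,0,-0.6],[0,0,-0.5],[0,0,-0.3],[0,0,-0.1]]' --angular '[[0,0,0],[0,0,0],[0,0,0],[0,0,0],[0,0,0],[0,0,0],[0,0,0],[0,0,0],[0,0,0],[0,0,0]]' --claw '[0.45,0.45,0.45,0.45,0.45,0.45,0.45,0.45,0.45,0.45]'

```text
clock: 11.3
position: [0.5166, 0.0328, 0.1188]
ee_rot: [-3.141, -0.001, -0.002]
force: [0.7, -0.1, -1.4]
width: 0.525
gripper_force: 25.0
```

Emit:
arm_command --dp '[[0,0,0],[0,0,0],[0,0,0],[0,0,0],[0,0,0]]' --angular '[[0,0,0],[0,0,0],[0,0,0],[0,0,0],[0,0,0]]' --claw '[0.45,0.45,0.45,0.45,0.45]'

```text
clock: 11.8
position: [0.516, 0.0328, 0.1174]
ee_rot: [3.141, 0.001, -0.001]
force: [-0.5, -0.2, -0.6]
width: 0.525
gripper_force: 25.0
```

```bash
python3 look.py wrist4; python3 - <<'E'
from h import *
im=grab("wrist"); print(world(im,[(325,112),(325,95),(325,130)]))
E
python3 go.py 0.516 0.033 0.118 0
```

```text
pos [0.51601158 0.03274188 0.11746939] tongs tip x 0.6195781559836764 z [0.1275938  0.13995102 0.14150402]
0.035 799 0.0083 0.0561 0.0322 0.1415
0.045 845 0.0083 0.0561 0.0322 0.1414
0.055 924 0.0082 0.0561 0.0321 0.1414
0.065 1298 0.0084 0.0568 0.0326 0.1412
0.075 1851 0.0069 0.058 0.0324 0.1411
0.085 1998 0.0061 0.0587 0.0324 0.141
0.095 1922 0.0073 0.0573 0.0323 0.1411
0.105 441 0.0094 0.0554 0.0324 0.1412
[[0.60011028 0.03249799 0.12806742]
 [0.60688522 0.03250262 0.12649777]
 [0.59299687 0.03249882 0.12691048]]
pos [0.516  0.0328 0.1175] yaw 0.0007 t 11.9 w 48.4 gf 24.997732043266296 F [ 0.2  1.3 -0.5]
dp [-0.   -0.01 -0.02] turn [0. 0. 0.]
```

View pics/wrist4.png

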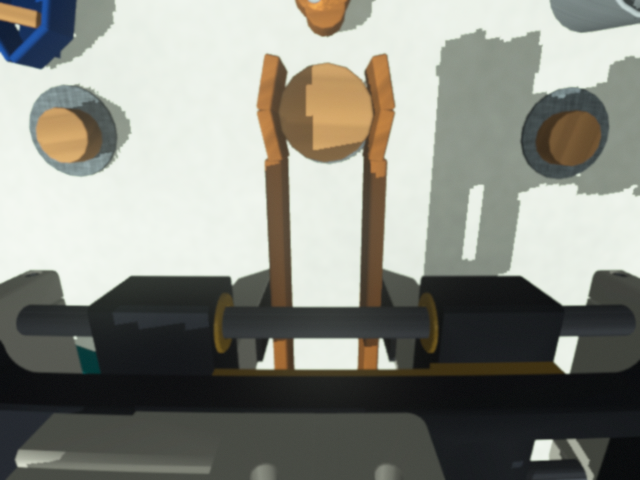

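The view shows the disc held in the jaws at (327,112). Its top is at 0.127 m, so its underside is about 0.109 m. The other discs have not moved, so I hand in.

```bash
python3 -c "
from cell import arm; print(arm.sign_off())"
```

```text
the job is handed in; nothing more can be done
None
```

I handed in the job with the goldfish's disc (disc b) pinched in the wooden tongs, its underside about 11 cm above the table; the hand-in gave no verdict back.

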